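# Find the blind hole of a kiln prop on a test peg and hold it hole-up

## Task

The square kiln prop lying on the table has a blind hole in just one of its two ends; try its ends on the level steel peg of the wooden stand until the hole slides over the peg as far as it goes, then draw it off again. Turn the prop upright with its hole facing straight up, ready for a stilt pin to be dropped in, and finish while still holding it in the gripper like that, at least a hand's breadth clear above the table and clear of the stand. Leave the cup, the jar, the dish and the brush where they are.

Things in the scene. Friction and masses are not known exactly. Their poses are not given: they have to be found in the camera images.
- prop: Kiln prop: off-white fireclay bar, 36 x 36 mm square, 70 mm long, about 150 g, lying on a long side in any direction. Origin at its centre, 18 mm above the table as it lies; x runs along its length. A round blind hole, 21 mm wide, 40 mm deep, is central in one end; the other end is solid. Which end of the x axis has it is not told: feel for it on the peg, or look.
- stand: Fixed wooden stand: foot 100 (x) x 55 (y) x 18 mm; post 32 (x) x 30 (y) mm rising to 109 mm above the table. A level steel peg, 12 mm thick, along the stand's y, axis 90 mm above the table, stands out 45 mm on both sides of the post; either side serves. Fully on, the tip meets the hole's floor with 5 mm left to the post; a solid end stops at the tip. Origin: centre of the foot's underside.
- peg_left (a point): Tip of the peg on the stand's +y side, on the peg's axis, 60 mm from the centre of the stand, 90 mm above the table.
- peg_right (a point): Tip of the peg on the stand's -y side, on the peg's axis, 60 mm from the centre of the stand, 90 mm above the table.
- cup: Bystander: white cup without handle, 76 mm wide at the rim, 75 mm high, on the right part of the table. Origin at the centre of its underside.
- jar: Bystander: small grey paint jar with a black cap, 44 mm wide, 55 mm high, on the left part of the table. Origin at the centre of its underside.
- dish: Bystander: flat white dish, 130 mm wide, 22 mm high, on the far part of the table. Origin at the centre of its underside.
- brush: Bystander: paint brush 170 mm long, below 30 mm high, lying along its own x axis on the far left part of the table. Origin near its middle, at the table.
Things that resemble listed ones, but are neither listed nor needed, are in the scene too. What is meant by the prop is not pink, and is the larger of those in its own colour.

How it is judged:
On the way:
1. the prop's hole is pushed on the peg of the stand, either side, so that the tip is within 14 mm of the prop's centre (over 21 mm deep in the hole) (distance between any of peg_left, peg_right and prop below 0.014 m), for 0.1 s.
At the end, for the whole second after the job is handed in: The prop is held still by the fingers alone, its hole facing up within 15 degrees of vertical, its centre more than 110 mm above the table, touching neither the stand nor the bystanders, which are within 30 mm of where they were (angle between prop's own x axis and vertical below 0.26 rad and height (world z) of prop above 0.11 m and contact force between the fingers and prop above 1 N and linear speed of prop below 0.03 m/s and contact force between prop and stand below 0.05 N and contact force between prop and cup below 0.05 N and contact force between prop and jar below 0.05 N and contact force between prop and dish below 0.05 N and contact force between prop and brush below 0.05 N and distance of each of cup, jar, dish, brush from where it was at the start of the episode below 0.03 m); the arm keeps its last pose, push and grip.
It fails at once if cup pushed more than 30 mm from its place (distance of cup from where it was at the start of the episode above 0.03 m).
It fails at once if jar pushed more than 30 mm from its place (distance of jar from where it was at the start of the episode above 0.03 m).
It fails at once if dish pushed more than 30 mm from its place (distance of dish from where it was at the start of the episode above 0.03 m).
It fails at once if brush pushed more than 30 mm from its place (distance of brush from where it was at the start of the episode above 0.03 m).
It also fails if it takes over 72 s, if anything falls off the work surface, if the arm or the gripper's body presses on something with over 40 N, if the wrist force passes 120 N, or if a joint passes its speed limit or range.

## Robot

A 6-joint arm with a two-finger parallel gripper is mounted at the origin on the work surface. World frame = base frame: x ahead of the robot, y to its left, z up, the work surface at z = 0. Lengths are in m, angles in rad, forces in N, time in s.
With the tool pointing down it reaches from about 0.3 to 0.75 m from the base axis. Payload 8.5 kg.
Tool frame: the origin (TCP) lies at the very end of the fingers, on their centre line; the grasp point (between the pads) lies 19 mm behind it; z points along the fingers, y is the direction in which the jaws open and shut (so a half turn about z gives the same grasp; the last joint's range is limited). The gripper opens to 88 mm and grips with 3 to 60 N. Pads are 18 mm wide; open, the fingers measure 123 mm over their backs; the gripper's body (75 mm by 187 mm) begins 45 mm behind the grasp point.
Start: joints at [-1.455, 0.381, 1.297, -0, 1.464, -0.215], TCP at [0.179, -0.52, 0.239] pointing down, gripper open.
Joint ranges: [-3.11, 3.11], [-0.89, 2.33], [0.22, 2.48], [-1.42, 4.56], [0.17, 2.85], [-2.88, 2.88]. Speed limits (rad/s): [2.39, 2.39, 3.14, 3.14, 3.14, 3.14].

## Interface

Orientations are given as a rotation vector (axis times angle).
In Python, from bench import ctrl, vision, ticket gives the robot as it stands.
- The arm moves only by the shell command python3 -m creep 'ROWS' [FORCE]. ROWS is a JSON object of lists of equal length, an entry for each row: "delta_pos": the shift along the tool's x, y, z in mm, a list of three; "turn": the turn, a rotation vector about the tool's x, y, z in rad, a list of three; "hand": the opening, from 0 (shut) to 1 (fully open). A call has 1 to 10 rows; each row shifts and turns the commanded pose from where the row before left it, along the tool's axes as they then stand; what a row does not reach is not made up. A row lasts 1/8 s, in which the tool goes at most 62.5 mm and 10.7 degrees, less where a joint would pass 70% of its speed; a pose out of reach is approached as far as the arm can. A call is refused whole if a number of a shift passes 62.5 or a number of a turn 0.188, either way. A call with a gripper value outside its range is refused whole. The fingers move at their own pace and stop on an object; FORCE is the grip in N (left out, the last holds). Time passes only in rows, so rows that do not move let the fingers close. It gives the time, the measured TCP pose, the force and the opening at its end, in the units of the state.
- ctrl.get_obs(): the state, without advancing time (a new reading comes with each control period).
- vision.capture(name): name is "scene" or "top" or "wrist"; returns the picture (420x560x3 uint8, blue, green, red); there is no depth.
- vision.get_calibration(name): a dict with "vfov" (degrees; the focal length in pixels is half the picture's height over the tangent of half this angle, whatever the lens; pixels are square), "cx", "cy" (the principal point, pixels), "k1" (the pictures are not rectified: a ray, as slopes to the right and down, at radius r is drawn at 1 + k1 r^2 times it, then the intrinsics apply), "R" (3x3) and "t" (3): a world point X has camera coordinates R X + t. Camera axes: x right, y down, z forward; pixel columns grow to the right and rows downward; lengths in m; the calibration is good to about 2 mm. A picture is of the moment at which its call begins: read the wrist's pose just before it. get_calibration takes no time and is no camera call; for the wrist camera it gives the pose at the moment of the call.
- ticket.close_job(): hands the job in, once; it reports no verdict.
The state is a dict: "t": time; "qpos": joint angles; "qd": joint speeds; "tau": joint torques, N m; "tcp_pos": TCP position; "ee_rot": TCP orientation; "wrist_force": force on the tool from outside, world axes, zero at the start; "wrist_torque": the same for the moment, N m; "gripper_width": finger opening in m.
Only numpy, scipy, OpenCV 4.12 (cv2) and the standard library are available. Lean on these libraries where they do the work, as an engineer would, in place of code of your own. Each camera call takes 0.05 s, during which the arm holds its last target.

## Working session

There is one attempt and no reset: what is moved stays moved. The work goes in short steps, Python scripts to look and compute and a shell command to move; the robot and the scene stay as the last step left them, time stands still between calls to the robot, and variables do not carry over. Pictures are saved under pics/ and viewed, and the job is handed in when it is done.

```bash
ls; mkdir -p pics
python3 - <<'E'
from bench import ctrl,vision
import cv2
print(ctrl.get_obs())
for n in("scene","top","wrist"):
    c=vision.get_calibration(n);print(n,c)
    cv2.imwrite(f"pics/{n}0.png",vision.capture(n))
E
```

```text
pics
{'t': 0.0, 'qpos': array([-1.45526423e+00,  3.81179831e-01,  1.29825827e+00, -5.35393046e-06,
        1.46358163e+00, -2.15316243e-01]), 'qd': array([ 0.00118457, -0.00110805, -0.00219349, -0.00011035,  0.00018948,
       -0.00059782]), 'tau': array([ 2.07691533e-03, -4.37926590e+01, -2.24554253e+01,  7.14970822e-02,
        3.52272496e-02, -1.41510209e-04]), 'tcp_pos': array([ 0.17862009, -0.51989187,  0.23814729]), 'ee_rot': array([-3.09729925e+00, -5.17094489e-01, -1.03396418e-04]), 'wrist_force': array([ 0.03157328, -0.11687907, -0.62198999]), 'wrist_torque': array([ 0.0336382 ,  0.05179943, -0.01570142]), 'gripper_width': 0.0882688290052808}
scene {'vfov': 47.64446641155825, 'cx': 277.36164984710217, 'cy': 211.4035132900639, 'k1': -0.04268413924237656, 'R': array([[-0.47907491,  0.87771525, -0.01015723],
       [ 0.67089742,  0.35867865, -0.64903488],
       [-0.56602463, -0.31775079, -0.76069084]]), 't': array([ 0.26740272, -0.35028996,  1.642317  ])}
top {'vfov': 43.17023255950235, 'cx': 281.43396112493343, 'cy': 208.0766099062872, 'k1': 0.01670208125274579, 'R': array([[ 0.01137639, -0.99983364,  0.01425708],
       [-0.9945801 , -0.01278796, -0.10318379],
       [ 0.10334895, -0.01300595, -0.99456012]]), 't': array([-0.0210278 ,  0.6060726 ,  1.68661506])}
wrist {'vfov': 69.47488058650832, 'cx': 282.1077246505676, 'cy': 206.62308251462233, 'k1': 0.010519640388251634, 'R': array([[ 0.32510622, -0.94567632, -0.00149795],
       [-0.89481096, -0.30813137,  0.32306099],
       [-0.3059727 , -0.10368875, -0.94637696]]), 't': array([-0.54895603, -0.04544126,  0.39138421])}
```

View pics/scene0.png

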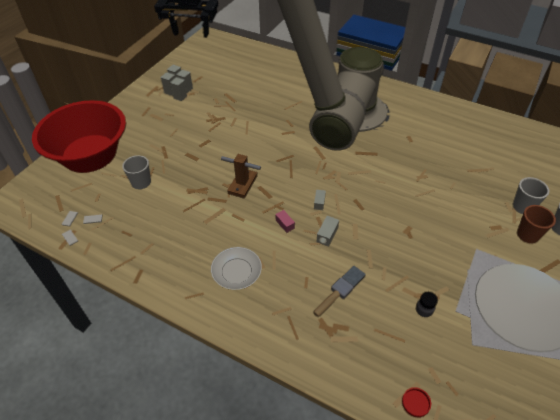

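View pics/top0.png

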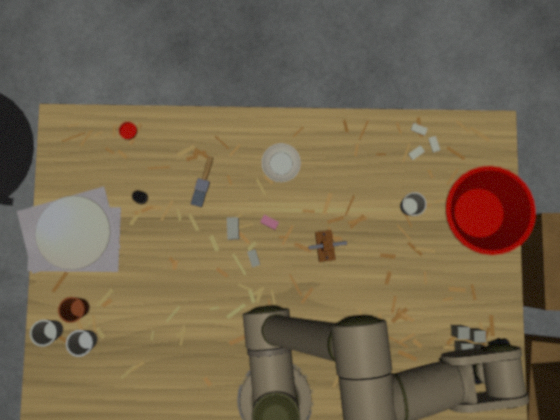

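View pics/wrist0.png

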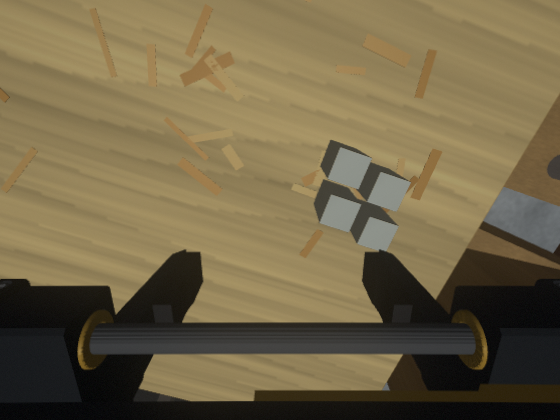

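Candidates in the top view are the off-white bar at (233,228), the off-white smaller bar at (254,258), the pink one at (268,222) and the grey cubes at (468,338). The bar at (233,228), seen in the scene view at (327,231), fits as the larger off-white one. I'll enlarge it to confirm.

Run:
```python
import cv2,numpy as np
s=cv2.imread("pics/scene0.png");t=cv2.imread("pics/top0.png")
a=cv2.resize(s[180:260,270:350],(400,400),interpolation=cv2.INTER_CUBIC)
b=cv2.resize(t[200:280,210:290],(400,400),interpolation=cv2.INTER_CUBIC)
cv2.imwrite("pics/crop1.png",np.hstack([a,b]))
a=cv2.resize(s[140:210,210:280],(400,400),interpolation=cv2.INTER_CUBIC)
b=cv2.resize(t[215:275,295:355],(400,400),interpolation=cv2.INTER_CUBIC)
cv2.imwrite("pics/crop2.png",np.hstack([a,b]))
```

```text
(no output)
```

View pics/crop1.png

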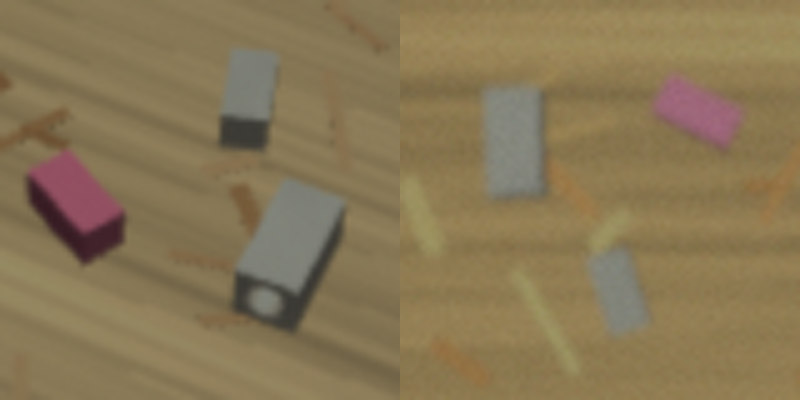

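View pics/crop2.png

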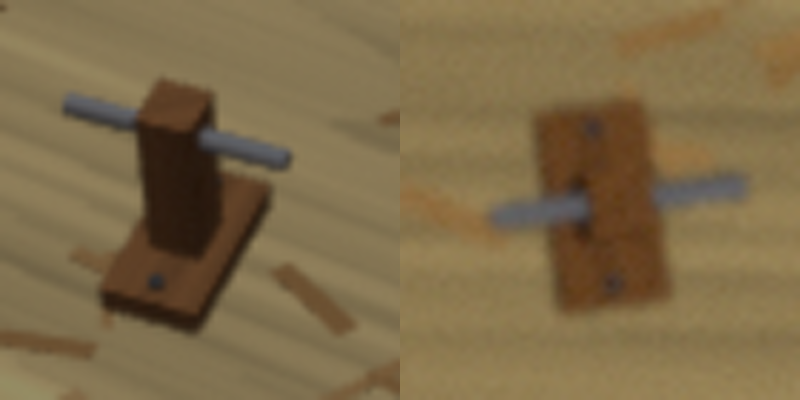

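The crop confirms the larger off-white bar. Its near end in the scene view shows a round bright feature at about (323,240), which could be either the hole or a painted spot. I'll check with the wrist camera. First I'll measure positions.

```bash
cat > h.py <<'E'
import numpy as np,cv2
from scipy.spatial.transform import Rotation as Ro
from bench import ctrl,vision
def K(c):
    f=210/np.tan(np.radians(c['vfov'])/2);return f
def ray(c,u,v):
    f=K(c);d=np.array([(u-c['cx'])/f,(v-c['cy'])/f]);s=d.copy()
    for _ in range(20): s=d/(1+c['k1']*(s@s))
    R=np.array(c['R']);return -R.T@c['t'],R.T@np.array([s[0],s[1],1])
def onz(c,u,v,z):
    o,d=ray(c,u,v);return o+d*(z-o[2])/d[2]
def proj(c,X):
    p=np.array(c['R'])@X+c['t'];s=p[:2]/p[2];s=s*(1+c['k1']*(s@s));return s*K(c)+[c['cx'],c['cy']]
def tri(c1,p1,c2,p2):
    o1,d1=ray(c1,*p1);o2,d2=ray(c2,*p2)
    k=np.linalg.lstsq(np.c_[d1,-d2],o2-o1,rcond=None)[0]
    a=o1+d1*k[0];b=o2+d2*k[1];return (a+b)/2,np.linalg.norm(a-b)
E
python3 - <<'E'
from h import *
s=vision.get_calibration("scene");t=vision.get_calibration("top")
S=cv2.imread("pics/scene0.png");T=cv2.imread("pics/top0.png")
print("scene cam",-s['R'].T@s['t'])
# prop top face
hsv=cv2.cvtColor(T,cv2.COLOR_BGR2HSV);m=(hsv[...,1]<60)&(hsv[...,2]>90)
m=m.astype(np.uint8);m[:, :215]=0;m[:,290:]=0;m[:210]=0;m[290:]=0
cs,_=cv2.findContours(m,0,2)
for c in cs:
    if cv2.contourArea(c)>50:
        r=cv2.minAreaRect(c);print("top rect",r);b=cv2.boxPoints(r)
        for p in b: print(p,onz(t,*p,.036).round(4))
        print("ctr",onz(t,*r[0],.036))
# scene top face crop coords /5 + offset
f=lambda x,y:(270+x/5,180+y/5)
P={'nl':f(236,272),'nr':f(300,297),'fr':f(344,206),'fl':f(286,182)}
for k,p in P.items(): print(k,onz(s,*p,.036).round(4))
g=lambda x,y:(210+x*70/400,140+y*70/400); h=lambda x,y:(295+x*.15,215+y*.15)
print("pegA",tri(s,g(68,103),t,h(744,188)) if 0 else '')
sA,sB=g(68,103),g(288,158); tL,tR=h(494,217-0),h(345+400-0,187)
tL=h(494-400,217);tR=h(745-400,187)
for a in(sA,sB):
  for b in (tL,tR): print("peg",tri(s,a,t,b))
for p in [(537,111),(641,98),(670,296),(563,312)]: print("foot",onz(t,*h(p[0]-400,p[1]),.018).round(4))
E
```

```text
scene cam [1.29270644 0.41278562 1.02466116]
top rect ((253.25003051757812, 257.7500305175781), (16.127614974975586, 8.221921920776367), 71.56504821777344)
[246.80003 251.40002] [0.4651 0.0955 0.036 ]
[254.60002 248.80005] [0.4737 0.0708 0.036 ]
[259.7     264.10004] [0.4252 0.0537 0.036 ]
[251.90004 266.7    ] [0.4167 0.0784 0.036 ]
ctr [0.44514715 0.07458874 0.036     ]
top rect ((232.5, 228.0), (22.0, 11.0), 90.0)
[227. 217.] [0.5747 0.1612 0.036 ]
[238. 217.] [0.5751 0.1258 0.036 ]
[238. 239.] [0.5044 0.1244 0.036 ]
[227. 239.] [0.504  0.1596 0.036 ]
ctr [0.53948133 0.14277542 0.036     ]
nl [0.5774 0.1299 0.036 ]
nr [0.5765 0.1663 0.036 ]
fr [0.5097 0.1617 0.036 ]
fl [0.5091 0.1273 0.036 ]
pegA 
peg (array([ 0.50617468, -0.14025044,  0.13286998]), np.float64(0.10363539322115661))
peg (array([ 0.49322672, -0.21702068,  0.08675801]), np.float64(0.0015505110283214733))
peg (array([ 0.47748368, -0.09898392,  0.08871193]), np.float64(0.002930989173538588))
peg (array([ 0.4709423 , -0.16787589,  0.06319126]), np.float64(0.11498412882047773))
foot [ 0.5321 -0.1256  0.018 ]
foot [ 0.5391 -0.1764  0.018 ]
foot [ 0.4431 -0.1906  0.018 ]
foot [ 0.4348 -0.1387  0.018 ]
```

```bash
python3 -m creep '{"delta_pos":[[37,-46,0],[37,-46,0],[37,-46,0],[37,-46,0],[37,-46,0],[37,-46,0],[37,-46,0],[37,-46,0],[37,-46,0],[37,-46,0]],"turn":[[0,0,0],[0,0,0],[0,0,0],[0,0,0],[0,0,0],[0,0,0],[0,0,0],[0,0,0],[0,0,0],[0,0,0]],"hand":[1,1,1,1,1,1,1,1,1,1]}' 30
python3 -m creep '{"delta_pos":[[37,-46,0],[37,-46,0],[0,0,0],[0,0,0],[0,0,0],[0,0,0],[0,0,0],[0,0,0],[0,0,0],[0,0,0]],"turn":[[0,0,0],[0,0,0],[0,0,-0.186],[0,0,-0.186],[0,0,-0.186],[0,0,-0.186],[0,0,-0.186],[0,0,-0.186],[0,0,-0.186],[0,0,-0.186]],"hand":[1,1,1,1,1,1,1,1,1,1]}'
python3 -m creep '{"delta_pos":[[0,0,0],[0,0,0],[0,0,0],[0,0,0],[0,0,0],[0,0,0],[0,0,0],[0,0,0]],"turn":[[0,0,-0.186],[0,0,-0.186],[0,0,-0.186],[0,0,-0.186],[0,0,-0.186],[0,0,-0.186],[0,0,-0.186],[0,0,0]],"hand":[1,1,1,1,1,1,1,1]}'
python3 - <<'E'
from h import *
o=ctrl.get_obs();print(o['t'],o['qpos'].round(3),o['tcp_pos'],Ro.from_rotvec(o['ee_rot']).as_matrix().round(3))
cv2.imwrite("pics/wrist1.png",vision.capture("wrist"))
E
```

```text
t: 1.4
tcp_pos: [0.3794, 0.0371, 0.2389]
ee_rot: [3.098, 0.517, 0.001]
wrist_force: [0.1, -1.8, 0.7]
gripper_width: 0.0882
t: 2.65
tcp_pos: [0.4191, 0.1461, 0.2386]
ee_rot: [-1.922, -2.485, 0.0]
wrist_force: [-0.1, 0.2, -0.3]
gripper_width: 0.0879
t: 3.65
tcp_pos: [0.4192, 0.1461, 0.2386]
ee_rot: [-0.035, -3.141, 0.0]
wrist_force: [0.1, 0.6, -0.0]
gripper_width: 0.0881
3.65 [ 0.068  0.194  1.57   0.     1.378 -1.481] [0.41918536 0.14611329 0.238631  ] [[-1.     0.022 -0.   ]
 [ 0.022  1.    -0.   ]
 [ 0.    -0.    -1.   ]]
```

View pics/wrist1.png

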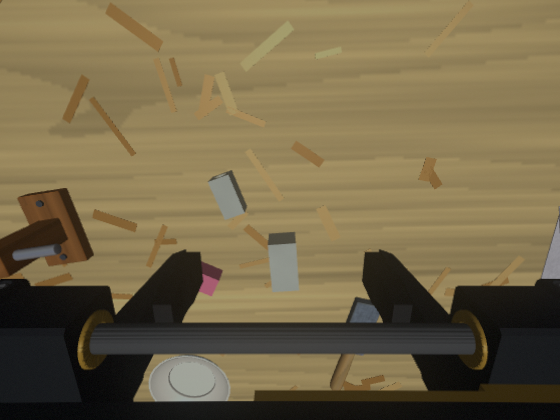

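The wrist view shows the prop at about (284,262), with its -x end face at (282,239). I'll enlarge that face.

Run:
```python
from h import *
W=cv2.imread("pics/wrist1.png")[222:300,245:325]
W=np.clip(W.astype(float)*1.6,0,255).astype(np.uint8)
cv2.imwrite("pics/w1c.png",cv2.resize(W,None,fx=7,fy=7,interpolation=cv2.INTER_CUBIC))
```

```text
(no output)
```

View pics/w1c.png

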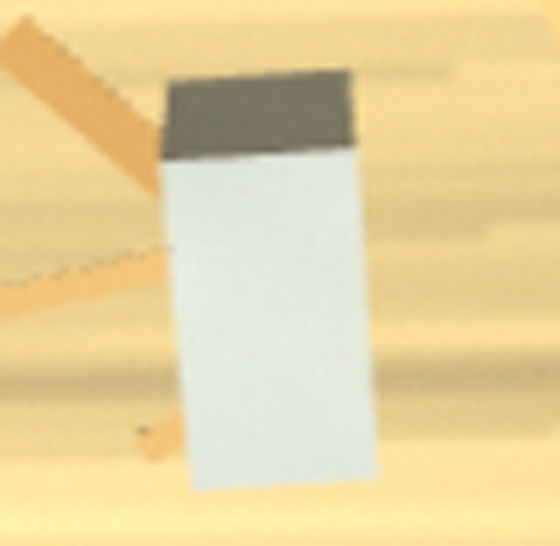

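The -x end is plain, so the hole is in the +x end, which is the bright round feature in the scene view. Next I'll get the pose and height from two views.

Run:
```python
from h import *
w=vision.get_calibration("wrist");s=vision.get_calibration("scene")
q=lambda x,y:(245+x/7,222+y/7)
f=lambda x,y:(270+x/5,180+y/5)
wc={'A':q(162,158),'B':q(356,148),'C':q(379,479),'D':q(192,489)}  # A: -x end right(-y)? 
sc={'A':f(286,182),'B':f(344,206),'C':f(300,297),'D':f(236,272)}
P=[]
for k in wc:
    print(k,onz(w,*wc[k],.036).round(4),[x.round(4) for x in tri(w,wc[k],s,sc[k])]);P.append(onz(w,*wc[k],.036))
P=np.array(P);print(P.mean(0)); d=(P[2]+P[3]-P[0]-P[1]);print("yaw",np.degrees(np.arctan2(d[1],d[0])))
o=ctrl.get_obs();R=Ro.from_rotvec(o['ee_rot']).as_matrix()
print("tool delta mm",R.T@(P.mean(0)-o['tcp_pos'])*1000)
```

```text
A [0.5031 0.1265 0.036 ] [array([0.5054, 0.1261, 0.0314]), np.float64(0.0003)]
B [0.502  0.1617 0.036 ] [array([0.505 , 0.1611, 0.0303]), np.float64(0.0017)]
C [0.572  0.1655 0.036 ] [array([0.5742, 0.1656, 0.0328]), np.float64(0.0001)]
D [0.5733 0.1296 0.036 ] [array([0.5753, 0.1293, 0.0332]), np.float64(0.0003)]
[0.53760509 0.14582335 0.036     ]
yaw 2.7514550544233867
tool delta mm [-118.43868153    2.6204475   202.60303986]
```

```bash
python3 -m creep '{"delta_pos":[[0,0,0],[-40,-2,20],[-40,-2,30],[-39.5,-1.7,40],[0,0,40],[0,0,40],[0,0,0]],"turn":[[0,0,-0.07],[0,0,0],[0,0,0],[0,0,0],[0,0,0],[0,0,0],[0,0,0]],"hand":[1,1,1,1,1,1,1]}' 30
python3 - <<'E'
from h import *
o=ctrl.get_obs();print(o['t'],o['qpos'].round(3),o['tcp_pos'],Ro.from_rotvec(o['ee_rot']).as_matrix().round(3))
cv2.imwrite("pics/wrist2.png",vision.capture("wrist"))
E
```

```text
t: 4.58
tcp_pos: [0.5376, 0.1462, 0.0666]
ee_rot: [0.072, -3.135, 0.0]
wrist_force: [0.0, 0.9, 0.1]
gripper_width: 0.0884
4.575 [ 0.053  0.577  1.514  0.     1.056 -1.564] [0.53757431 0.14618907 0.06658826] [[-0.999 -0.046 -0.006]
 [-0.046  0.999 -0.   ]
 [ 0.006 -0.    -1.   ]]
```

View pics/wrist2.png

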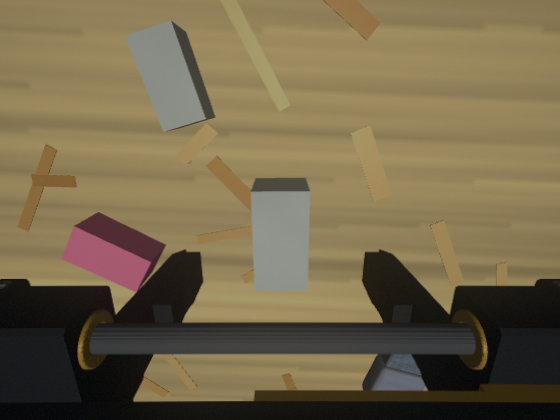

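The prop is centred at (281,235) between the fingers and aligned with them. I'll descend and grip.

```bash
python3 -m creep '{"delta_pos":[[0,0,30],[0,0,20],[0,0,11],[0,0,0],[0,0,0],[0,0,0],[0,0,0],[0,0,0]],"turn":[[0,0,0],[0,0,0],[0,0,0],[0,0,0],[0,0,0],[0,0,0],[0,0,0],[0,0,0]],"hand":[1,1,1,1,0,0,0,0]}' 35
python3 -m creep '{"delta_pos":[[0,0,0],[0,0,0],[0,0,0]],"turn":[[0,0,0],[0,0,0],[0,0,0]],"hand":[0,0,0]}'
```

```text
t: 5.62
tcp_pos: [0.539, 0.1463, 0.0079]
ee_rot: [-0.077, 3.14, 0.0]
wrist_force: [0.0, 0.5, 0.0]
gripper_width: 0.0503
t: 6.0
tcp_pos: [0.5389, 0.1463, 0.0078]
ee_rot: [0.077, -3.141, 0.0]
wrist_force: [-0.3, -2.2, 0.3]
gripper_width: 0.0361
```

```bash
python3 -m creep '{"delta_pos":[[0,0,-20],[0,0,-52],[20,-43,0],[20,-43,0],[20,-43,0],[20,-43,0],[0,0,0],[0,0,0],[0,0,0],[0,0,0]],"turn":[[0,0,0],[0,0,0],[0,0,0],[0,0,0],[0,0,0],[0,0,0],[0,0,0.186],[0,0,0.186],[0,0,0.186],[0,0,0.186]],"hand":[0,0,0,0,0,0,0,0,0,0]}'
python3 -m creep '{"delta_pos":[[0,0,0],[0,0,0],[0,0,0],[0,0,0],[0,0,0],[0,0,0]],"turn":[[0,0,0.186],[0,0,0.186],[0,0,0.186],[0,0,0.186],[0,0,0],[0,0,0]],"hand":[0,0,0,0,0,0]}'
python3 - <<'E'
from h import *
o=ctrl.get_obs();print(o['t'],o['qpos'].round(3),o['tcp_pos'],Ro.from_rotvec(o['ee_rot']).as_matrix().round(3))
im={n:vision.capture(n) for n in("scene","top","wrist")}
for n in im: cv2.imwrite(f"pics/{n}3.png",im[n])
a=cv2.resize(im['scene'][130:230,200:300],(400,400),interpolation=cv2.INTER_CUBIC)
b=cv2.resize(im['top'][200:280,260:340],(400,400),interpolation=cv2.INTER_CUBIC)
cv2.imwrite("pics/c3.png",np.hstack([a,b]))
E
```

```text
t: 7.25
tcp_pos: [0.4673, -0.0294, 0.0796]
ee_rot: [-1.079, -2.95, -0.0]
wrist_force: [0.2, 0.1, -1.4]
gripper_width: 0.0356
t: 8.0
tcp_pos: [0.4674, -0.0294, 0.0797]
ee_rot: [-2.066, -2.367, 0.0]
wrist_force: [0.1, 0.6, -1.7]
gripper_width: 0.0358
8.0 [-0.316  0.436  1.752 -0.     0.953 -0.452] [ 0.46737869 -0.02940753  0.07967427] [[-0.135  0.991 -0.   ]
 [ 0.991  0.135  0.   ]
 [ 0.    -0.    -1.   ]]
```

View pics/c3.png

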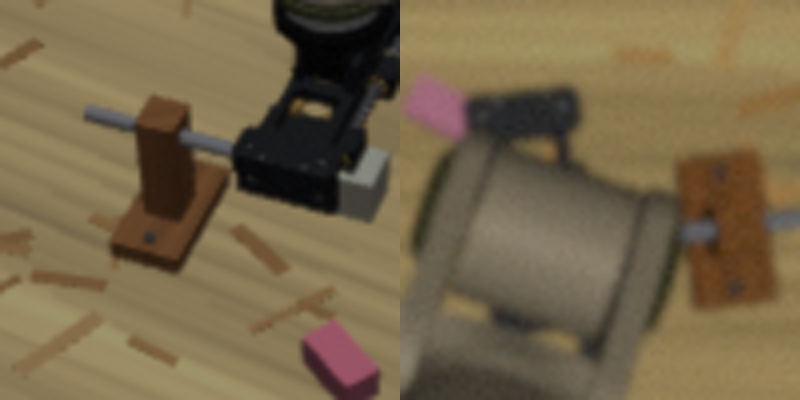

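View pics/wrist3.png

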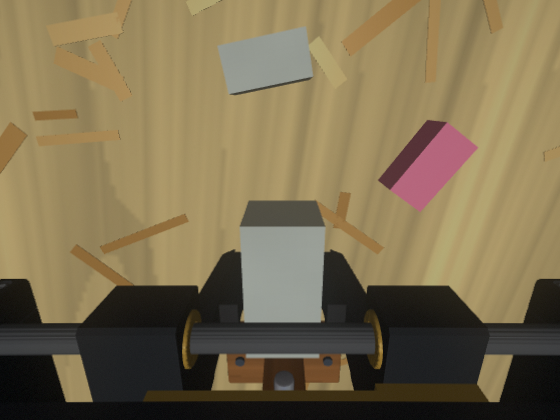

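The wrist view shows the prop (centre column about 284) in line with the peg and post at about (284,380). The heights also agree, with the prop centre at 0.090. I'll move on to the peg gently.

```bash
python3 -m creep '{"delta_pos":[[-15,0,0],[-10,0,0],[-5,0,0],[-5,0,0],[-5,0,0],[-4,0,0],[0,0,0]],"turn":[[0,0,0],[0,0,0],[0,0,0],[0,0,0],[0,0,0],[0,0,0],[0,0,0]],"hand":[0,0,0,0,0,0,0]}'
python3 - <<'E'
from h import *
im=vision.capture("scene");cv2.imwrite("pics/s4.png",cv2.resize(im[130:230,200:300],(500,500),interpolation=cv2.INTER_CUBIC))
E
```

```text
t: 9.02
tcp_pos: [0.4733, -0.0732, 0.0797]
ee_rot: [2.07, 2.363, 0.0]
wrist_force: [0.0, -0.0, -1.3]
gripper_width: 0.0356
```

View pics/s4.png

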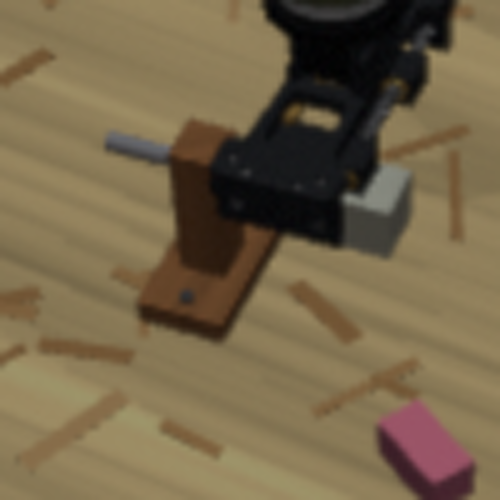

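```bash
python3 -m creep '{"delta_pos":[[-4,0,0],[-4,0,0],[-4,0,0],[-2,0,0],[0,0,0]],"turn":[[0,0,0],[0,0,0],[0,0,0],[0,0,0],[0,0,0]],"hand":[0,0,0,0,0]}'
python3 -m creep '{"delta_pos":[[-2,0,0],[-2,0,0],[0,0,0]],"turn":[[0,0,0],[0,0,0],[0,0,0]],"hand":[0,0,0]}'
```

```text
t: 9.7
tcp_pos: [0.4751, -0.0871, 0.0797]
ee_rot: [-2.07, -2.363, -0.0]
wrist_force: [0.1, 0.6, -1.8]
gripper_width: 0.0358
t: 10.07
tcp_pos: [0.4757, -0.091, 0.0798]
ee_rot: [2.07, 2.363, 0.0]
wrist_force: [-0.3, 0.4, -1.1]
gripper_width: 0.0359
```

```bash
python3 -m creep '{"delta_pos":[[-1.5,0,0],[-1.5,0,0],[0,0,0]],"turn":[[0,0,0],[0,0,0],[0,0,0]],"hand":[0,0,0]}'
python3 -m creep '{"delta_pos":[[-1,0,0],[-1,0,0],[0,0,0]],"turn":[[0,0,0],[0,0,0],[0,0,0]],"hand":[0,0,0]}'
```

```text
t: 10.45
tcp_pos: [0.476, -0.094, 0.0797]
ee_rot: [-2.07, -2.363, -0.0]
wrist_force: [-0.4, 0.7, -1.3]
gripper_width: 0.0357
t: 10.82
tcp_pos: [0.4763, -0.0959, 0.0797]
ee_rot: [-2.07, -2.363, -0.0]
wrist_force: [0.3, 0.6, -2.2]
gripper_width: 0.0356
```

```bash
python3 -m creep '{"delta_pos":[[-1,0,0],[-1,0,0],[0,0,0]],"turn":[[0,0,0],[0,0,0],[0,0,0]],"hand":[0,0,0]}'
python3 -m creep '{"delta_pos":[[-1,0,0],[-1,0,0],[0,0,0]],"turn":[[0,0,0],[0,0,0],[0,0,0]],"hand":[0,0,0]}'
python3 - <<'E'
from h import *
for n,(a,b) in {"scene":(130,200),"top":(200,260)}.items():
    im=vision.capture(n);cv2.imwrite(f"pics/{n}5.png",cv2.resize(im[a:a+100,b:b+100],(500,500),interpolation=cv2.INTER_CUBIC))
E
```

```text
t: 11.2
tcp_pos: [0.4766, -0.0979, 0.0798]
ee_rot: [2.07, 2.363, 0.0]
wrist_force: [-0.1, 0.4, -1.8]
gripper_width: 0.0358
t: 11.58
tcp_pos: [0.4768, -0.0999, 0.0797]
ee_rot: [-2.07, -2.363, -0.0]
wrist_force: [0.5, 0.1, -1.8]
gripper_width: 0.0353
```

View pics/scene5.png

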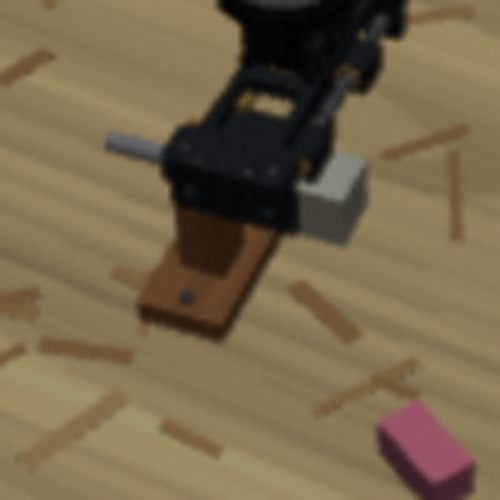

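```bash
python3 - <<'E'
from h import *
s=vision.get_calibration("scene")
for p in [(367,162),(347,246),(303,190)]: print(onz(s,200+p[0]/5,130+p[1]/5,.108).round(4),onz(s,200+p[0]/5,130+p[1]/5,.072).round(4))
E
python3 -m creep '{"delta_pos":[[-1,0,0],[-1,0,0],[0,0,0]],"turn":[[0,0,0],[0,0,0],[0,0,0]],"hand":[0,0,0]}'
```

```text
[ 0.4587 -0.0656  0.108 ] [ 0.4259 -0.0844  0.072 ]
[ 0.5208 -0.0436  0.108 ] [ 0.4904 -0.0615  0.072 ]
[ 0.4946 -0.0859  0.108 ] [ 0.4633 -0.1055  0.072 ]
t: 12.05
tcp_pos: [0.477, -0.1017, 0.0797]
ee_rot: [-2.07, -2.363, -0.0]
wrist_force: [0.4, 0.7, -1.5]
gripper_width: 0.036
```

```bash
python3 -m creep '{"delta_pos":[[-1,0,0],[-1,0,0],[0,0,0]],"turn":[[0,0,0],[0,0,0],[0,0,0]],"hand":[0,0,0]}'
python3 - <<'E'
from h import *
im=vision.capture("wrist");cv2.imwrite("pics/w6.png",im)
im=vision.capture("scene");cv2.imwrite("pics/s6.png",cv2.resize(im[130:230,200:300],(500,500),interpolation=cv2.INTER_CUBIC))
E
```

```text
t: 12.42
tcp_pos: [0.477, -0.1018, 0.0797]
ee_rot: [-2.069, -2.361, -0.004]
wrist_force: [1.6, 12.6, 1.2]
gripper_width: 0.036
```

View pics/w6.png

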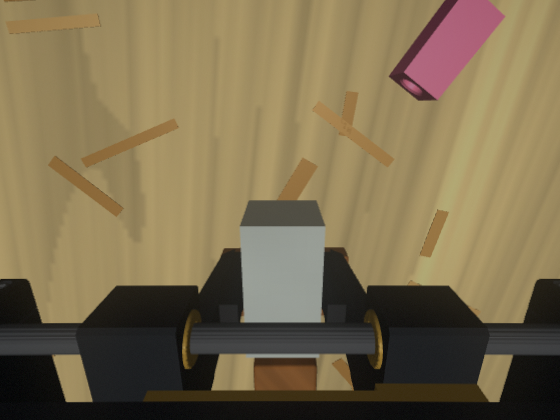

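View pics/s6.png

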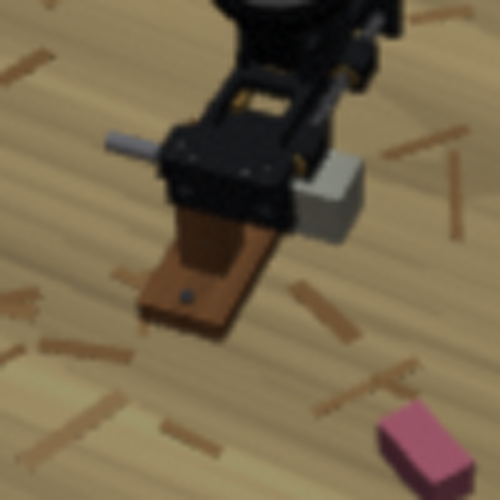

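The wrist force rises to 12.6 N along the peg at TCP y = -0.1018. The prop's end is next to the post at (284,372), so it is fully seated on the peg. I'll draw it off, check its position in the grip, and lift.

```bash
python3 -m creep '{"delta_pos":[[3,0,0],[8,0,0],[12,0,0],[15,0,0],[20,0,0],[22,0,0],[0,0,0]],"turn":[[0,0,0],[0,0,0],[0,0,0],[0,0,0],[0,0,0],[0,0,0],[0,0,0]],"hand":[0,0,0,0,0,0,0]}'
python3 - <<'E'
from h import *
im=vision.capture("scene");cv2.imwrite("pics/s7.png",cv2.resize(im[130:230,200:300],(500,500),interpolation=cv2.INTER_CUBIC))
E
```

```text
t: 13.4
tcp_pos: [0.4663, -0.0229, 0.0798]
ee_rot: [-2.067, -2.365, 0.0]
wrist_force: [-0.1, -0.5, -1.7]
gripper_width: 0.0358
```

View pics/s7.png

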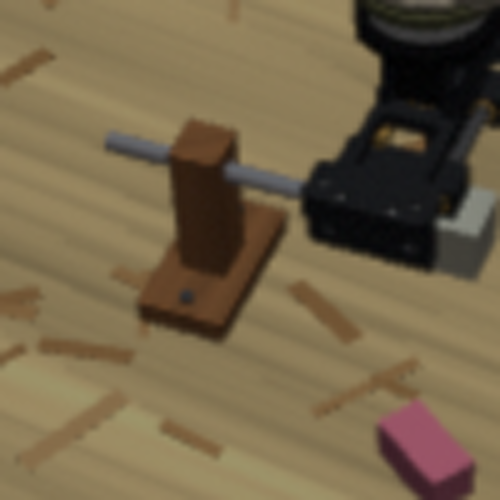

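The peg is fully visible again, tip at about (300,188) in the crop, and the prop is off it. I'll lift, then turn the hole toward the base.

```bash
python3 -m creep '{"delta_pos":[[0,0,-30],[10,0,-50],[10,0,-50],[10,0,-50],[0,0,-40],[0,0,0],[0,0,0],[0,0,0],[0,0,0],[0,0,0]],"turn":[[0,0,0],[0,0,0],[0,0,0],[0,0,0],[0,0,0],[0,0,0.184],[0,0,0.184],[0,0,0.184],[0,0,0.184],[0,0,0.184]],"hand":[0,0,0,0,0,0,0,0,0,0]}'
python3 -m creep '{"delta_pos":[[0,0,0],[0,0,0],[0,0,0],[0,0,0],[0,0,0],[0,0,0],[0,0,0]],"turn":[[0,0,0.184],[0,0,0.184],[0,0,0.184],[0,0,0.184],[0,0,0.184],[0,0,0.184],[0,0,0]],"hand":[0,0,0,0,0,0,0]}'
python3 - <<'E'
from h import *
o=ctrl.get_obs();print(o['t'],o['qpos'].round(3),o['tcp_pos'],Ro.from_rotvec(o['ee_rot']).as_matrix().round(3))
E
```

```text
t: 14.7
tcp_pos: [0.4629, 0.0048, 0.2997]
ee_rot: [2.908, 1.189, -0.0]
wrist_force: [0.5, -0.1, -2.3]
gripper_width: 0.0356
t: 15.58
tcp_pos: [0.4629, 0.0049, 0.2997]
ee_rot: [3.101, -0.501, -0.0]
wrist_force: [0.8, -0.0, -1.2]
gripper_width: 0.0356
15.575 [-0.246  0.185  1.401 -0.     1.556  1.645] [0.46287366 0.00485708 0.29969008] [[ 0.949 -0.315 -0.   ]
 [-0.315 -0.949 -0.   ]
 [-0.     0.    -1.   ]]
```

```bash
python3 -m creep '{"delta_pos":[[0,0,0],[0,0,0],[0,0,0],[0,0,0],[0,0,0]],"turn":[[0,-0.174,0],[0,-0.174,0],[0,-0.174,0],[0,-0.174,0],[0,0,0]],"hand":[0,0,0,0,0]}'
python3 - <<'E'
from h import *
o=ctrl.get_obs();print(o['t'],o['qpos'].round(3),o['tcp_pos'],Ro.from_rotvec(o['ee_rot']).as_matrix().round(3))
cv2.imwrite("pics/s8.png",vision.capture("scene"))
E
```

```text
t: 16.2
tcp_pos: [0.4638, 0.0045, 0.2976]
ee_rot: [-2.816, 0.453, 1.025]
wrist_force: [-0.1, 0.1, -1.3]
gripper_width: 0.0355
16.2 [-0.266  0.503  1.093  0.046  2.243  1.639] [0.46383697 0.00453393 0.29762293] [[ 0.727 -0.314 -0.61 ]
 [-0.24  -0.949  0.203]
 [-0.643 -0.002 -0.766]]
```

View pics/s8.png

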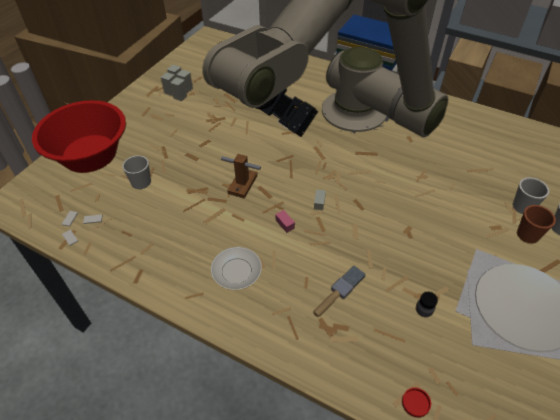

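```bash
python3 -m creep '{"delta_pos":[[-12,0,27],[-12,0,27],[-12,0,27],[0,0,0],[0,0,0],[0,0,0],[0,0,0]],"turn":[[0,0,0],[0,0,0],[0,0,0],[0,-0.174,0],[0,-0.174,0],[0,-0.174,0],[0,0,0]],"hand":[0,0,0,0,0,0,0]}'
python3 - <<'E'
from h import *
o=ctrl.get_obs();print(o['t'],o['qpos'].round(3),o['tcp_pos'],Ro.from_rotvec(o['ee_rot']).as_matrix().round(3))
E
```

```text
t: 17.12
tcp_pos: [0.3873, 0.0304, 0.2598]
ee_rot: [-2.407, 0.389, 1.674]
wrist_force: [-0.3, 0.4, -1.8]
gripper_width: 0.0353
17.125 [-0.265  0.614  1.324  0.08   2.417  1.649] [0.3872503  0.0303929  0.25978083] [[ 0.33  -0.315 -0.89 ]
 [-0.109 -0.949  0.296]
 [-0.938 -0.001 -0.348]]
```

```bash
python3 -m creep '{"delta_pos":[[-2,0,10],[0,0,10],[0,0,0],[0,0,0]],"turn":[[0,-0.178,0],[0,-0.178,0],[0,0,0],[0,0,0]],"hand":[0,0,0,0]}'
python3 - <<'E'
from h import *
o=ctrl.get_obs();print(o['t'],o['qpos'].round(3),o['qd'].round(3),o['tcp_pos'],Ro.from_rotvec(o['ee_rot']).as_matrix().round(3))
for n in("scene","top","wrist"): cv2.imwrite(f"pics/{n}9.png",vision.capture(n))
E
```

```text
t: 17.62
tcp_pos: [0.3685, 0.0368, 0.2582]
ee_rot: [-2.054, 0.332, 2.042]
wrist_force: [1.0, -1.2, -1.9]
gripper_width: 0.0354
17.625 [-0.264  0.72   1.414  0.105  2.57   1.659] [-0.002 -0.    -0.007  0.002  0.014  0.002] [0.36850852 0.03675735 0.25817272] [[ 0.006 -0.316 -0.949]
 [-0.001 -0.949  0.316]
 [-1.    -0.001 -0.006]]
```

View pics/scene9.png

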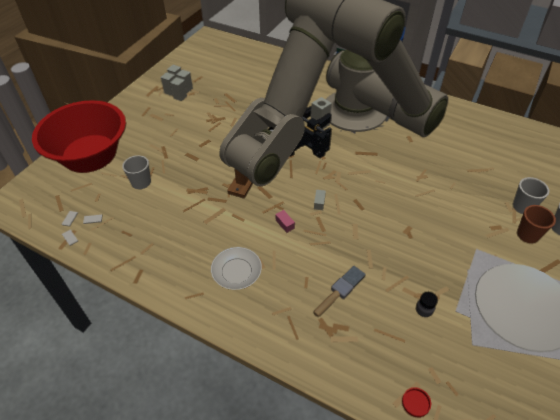

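View pics/top9.png

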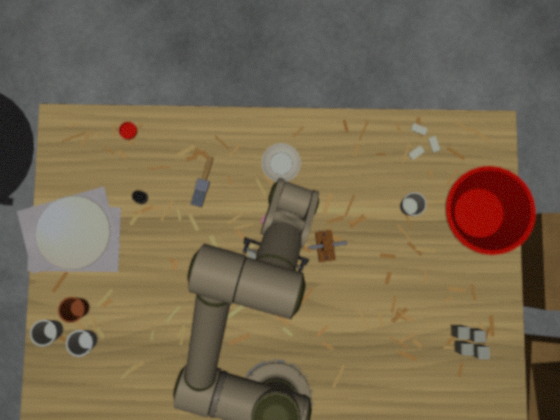

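View pics/wrist9.png

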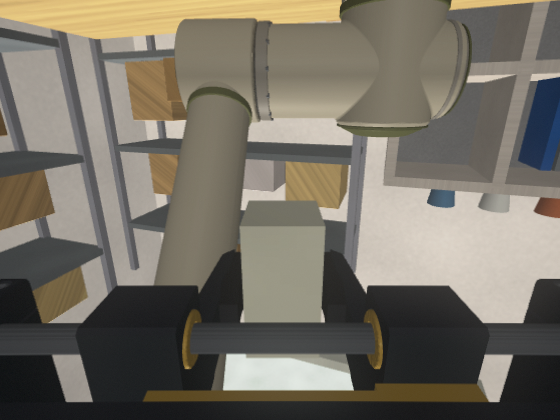

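Run:
```python
from h import *
im=cv2.imread("pics/scene9.png");cv2.imwrite("pics/c9.png",cv2.resize(im[75:145,285:355],(560,560),interpolation=cv2.INTER_CUBIC))
for n,bs in {"top":{'cup':(413,205),'jar':(140,197),'dish':(281,162),'brush':(203,182)},"scene":{'cup':(138,172),'jar':(428,303),'dish':(236,269),'brush':(342,290)}}.items():
    a=cv2.imread(f"pics/{n}0.png",0);b=cv2.imread(f"pics/{n}9.png",0)
    for k,(u,v) in bs.items():
        r=cv2.matchTemplate(b[v-26:v+27,u-26:u+27],a[v-16:v+17,u-16:u+17],cv2.TM_CCOEFF_NORMED);_,m,_,l=cv2.minMaxLoc(r);print(n,k,m,np.array(l)-10)
s=vision.get_calibration("scene");o=ctrl.get_obs();print(onz(s,322,102,.29),o['wrist_force'],o['t'])
```

```text
top cup 0.9958379864692688 [0 0]
top jar 0.9969485402107239 [0 0]
top dish 0.9366958737373352 [ 0 -1]
top brush 0.9890525341033936 [0 0]
scene cup 0.9996270537376404 [0 0]
scene jar 0.9997745156288147 [0 0]
scene dish 0.9972860217094421 [0 0]
scene brush 0.9993655681610107 [0 0]
[0.3733231  0.03117093 0.29      ] [-0.50692607  0.47878513 -0.74996671] 17.775
```

View pics/c9.png

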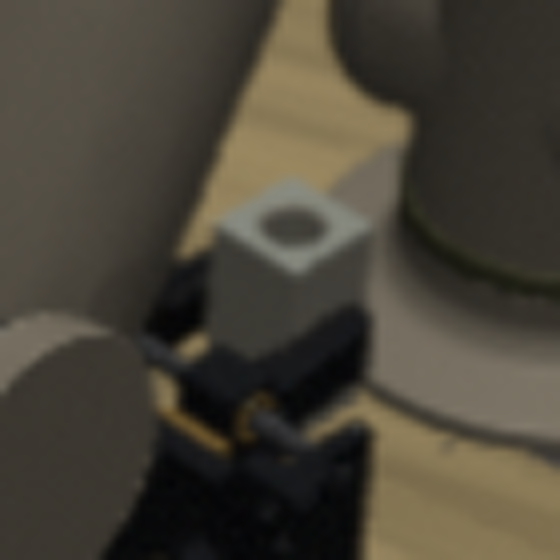

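The enlarged crop shows the prop upright with its round hole facing straight up at (292,228). The prop is still in the gripper and clear of everything, and the bystanders haven't moved. I'll hold briefly, then hand in.

```bash
python3 -m creep '{"delta_pos":[[0,0,0],[0,0,0],[0,0,0],[0,0,0]],"turn":[[0,0,0],[0,0,0],[0,0,0],[0,0,0]],"hand":[0,0,0,0]}'
python3 -c "
from bench import ticket,ctrl
o=ctrl.get_obs();print(o['tcp_pos'],abs(o['qd']).max(),o['gripper_width']);print(ticket.close_job())"
```

```text
t: 18.27
tcp_pos: [0.3685, 0.0367, 0.2573]
ee_rot: [-2.044, 0.331, 2.051]
wrist_force: [0.1, 0.3, -0.7]
gripper_width: 0.0357
[0.36847656 0.03666187 0.25729459] 0.0028864782010982865 0.035742485130620685
the job is handed in; nothing more can be done
None
```

The job is handed in at about 18 s: the prop is held upright in the gripper with its hole facing up, after going fully onto the peg and coming off again. No verdict was reported.

- **Finding the hole:** the wrist camera showed the prop's -x end was plain and the scene camera showed a round opening in its +x end, so I only tried that end on the peg.
- **On the peg:** I slid the hole over the stand's left peg until it stopped, with 12.6 N along the peg and the prop's end close to the post. It stopped 3 to 7 mm further along than my measured tip position implied. I put this down to reading the peg tip by hand in the low-resolution pictures.
- **Final pose:** I drew the prop off, lifted it and turned it upright. It is gripped at 35 N with the fingers 36 mm apart. Its centre is about 0.26 m above the table, and the tilt is under 1° by the tool pose.
- **Last checks:** the final crop shows the hole facing up, with the prop well clear of the stand. The arm was at rest. The cup, jar and brush matched their starting places in both views. The dish matched in the scene view and was within 1 pixel (about 3 mm) in the top view, where the arm was close to it.

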